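# Open the belt guard and hold the grinder's tensioner arm compressed for a belt change

### The job

The belt is off the bench belt grinder and your mate is about to slip a new, tight one on from the wheel side. Press the yellow guard latch lever down to its stop and let it spring back, so that the clear guard flips open; then push the tensioner arm down (the red thumb pad on its end is there for it) past the ratchet click and on to the bottom of its travel, and keep it there: the catch alone leaves too little slack, so finish while still holding the arm down with your fingers. Leave the gouge, the mallet and the belt-cleaning stick where they are.

Things in the scene. Friction and masses are not known exactly. Their poses are not given: they have to be found in the camera images.
- grinder: Bench belt grinder, fixed, green, 450 x 260 mm. Origin on the bench under the frame plate. x from the motor (robot's side) to the wheels, y along the machine to the rubber contact wheel, z up. In its frame (mm): motor x -162 to -7, y -86 to 26, top z 138; frame near latch and pad below z 134; guard hinge post at y 68, top z 298; shut guard fills x -23 to 87, y -187 to 60, z 192 to 290.
- latch (a joint): Yellow-ended guard latch lever, a sprung bell crank on a pivot along the grinder's x: 0 rad at rest (hooked over the guard's lip), grows as the yellow plate is pushed down, stop at 0.45 rad. The guard is let go at about 0.15 rad. Its spring takes about 2 N on the plate to start, 6 N at the stop, and returns it by itself.
- latch_plate (a point): Centre of the top face of the latch lever's yellow thumb plate (34 x 36 mm, 8 mm thick), 100 mm from latch_pivot towards the grinder's -y. The plate slopes 0.25 rad upwards to its outer end at rest, 0.20 rad downwards at the stop; this point is then 154 and 109 mm above the bench. Its axes are the grinder's, turned about x by the joint value.
- latch_pivot (a point): Pivot axis (along the grinder's x) of the latch lever, 125 mm above the bench.
- guard (a joint): Clear guard with a green end plate over idler, arm and red pad, hinged across the machine at its end towards the contact wheel. 0 rad shut, 2.1 rad open. Unlatched, its spring throws it open in about a second: the latch end swings up and over towards the grinder's +y, on its way reaching to y -230 mm in the grinder's frame. Open, it stands at y above -5 mm, z 300 to 560 mm.
- tension (a joint): The tensioner arm's hinge, turning about the grinder's x at tensioner_pivot: 0 rad at rest, grows as the pad is pushed down, bottom stop at 0.60 rad. The ratchet clicks at about 0.45 rad; let go after that, the arm springs back to about 0.45 rad. It must be held well below that, near the stop. Pushing the pad takes 7 N at first, 17 N at the bottom.
- tensioner_pivot (a point): Pivot axis (along the grinder's x) of the tensioner arm, 205 mm above the bench.
- pawl (a joint): Brass sprung pawl slider of the ratchet under the arm's hub: 0 m home, up to 0.007 m while the tooth rides over it; it snaps home at the click.
- gouge_mid (a point): Carving gouge lying on the bench, 240 mm long along its x (wooden handle towards -x), 29 mm high; the point is on its axis at the ferrule, 14.5 mm up.
- mallet_mid (a point): Round wooden carver's mallet standing on its head, handle up, 84 mm across, 224 mm tall; the point is on its axis 60 mm up.
- cleaning_stick_mid (a point): Tan rubber belt-cleaning stick lying on the bench, 170 x 36 x 36 mm, long along its x; the point is its centre.
- press_pad (a point): Red ribbed thumb pad on the free end of the tensioner arm, 48 x 50 mm, 10 mm thick with its plate. The point is the centre of its top face, 191 mm from tensioner_pivot; axes as tensioner. The face slopes 0.28 rad upwards to its outer end at rest (280 mm above the bench) and 0.32 rad downwards at the stop (168 mm). It cannot be reached under the shut guard.
- tensioner: Sprung tensioner arm: grey hub with ratchet tooth, steel bar, aluminium idler wheel (64 mm across, on the bar's +x side, 105 mm from the hub) and red thumb pad at its free end, which points to the grinder's -y. Origin on its hinge axis at the frame plate; axes as the grinder's at rest, turned about x by the joint value.

How it is judged:
By the outcome, as a careful person would: the job done as asked, in the order asked, and still so for the second after the job is handed in, while the arm keeps its last pose, push and grip.
It also fails if it takes over 48 s, if anything falls off the work surface, if the arm or the gripper's body presses on something with over 40 N, if the wrist force passes 120 N, or if a joint passes its speed limit or range.

### The arm

A 6-joint arm with a two-finger parallel gripper is mounted at the origin on the work surface. World frame = base frame: x ahead of the robot, y to its left, z up, the work surface at z = 0. Lengths are in mm, angles in rad, forces in N, time in s.
With the tool pointing down it reaches from about 375 to 900 mm from the base axis. Payload 3.1 kg.
Tool frame: the origin (TCP) lies on the centre line of the jaws, within the pads' length; the fingertips stand 11 mm ahead of it and the grasp point (between the pads) lies 8 mm behind it (nose_length is the distance from the TCP to the fingertips, in mm); x points along the fingers, y is the direction in which the jaws open and shut, and the axes are right-handed (so a half turn about x gives the same grasp; the last joint's range is limited). The gripper opens to 87 mm and grips with 3 to 60 N. Pads are 19 mm wide; open, the fingers measure 117 mm over their backs; the gripper's body (75 mm by 190 mm) begins 51 mm behind the grasp point.
Start: joints at [1.087, 0.527, 1.433, -0, 1.181, -0.178], TCP at [188.119, 595.993, 233.548] pointing down, gripper open.
Joint ranges: [-3.08, 3.08], [-0.75, 2.2], [0.22, 2.44], [-1.43, 4.57], [0, 2.65], [-2.85, 2.85]. Speed limits (rad/s): [2.79, 2.79, 3.14, 3.14, 3.14, 3.14].

### API

Orientations are given as a rotation vector (axis times angle).
In Python, from plant import * gives the robot as it stands. The module is installed in compiled form; this text tells all that it offers.
- The arm moves only by the tool apply_moves, never from a script. Its argument "steps" is a list of rows, each a list of 5 numbers: the opening, from 0 (shut) to 1 (fully open), then the shift along the world's x, y, z in mm, then the turn about the world's z in rad. A call has 1 to 8 rows; each row is the pose to reach, as a shift and turn from the pose commanded when the call began; what a row does not reach only later rows make up. A row lasts 1/8 s, in which the tool goes at most 62.5 mm and 10.7 degrees, less where a joint would pass 70% of its speed; a pose out of reach is approached as far as the arm can. A call with a gripper value outside its range is refused whole. The fingers move at their own pace and stop on an object; "force" is the grip in N (left out, the last holds). Time passes only in rows, so rows that repeat a pose let the fingers close. It gives the time, the measured TCP pose, the force and the opening at its end, in the units of the state.
- observe(): the state, without advancing time (a new reading comes with each control period).
- capture(name): name is "scene" or "top" or "wrist"; returns (picture, depth): 420x560x3 uint8, blue, green, red; 420x560 float32, mm along the optical axis (not along the pixel's ray), 0 where there is no reading.
- camera_model(name): a dict with "K" (3x3 intrinsics, pixels), "rvec" (rotation vector, rad) and "tvec" (3), from world to camera coordinates, as OpenCV has them. Camera axes: x right, y down, z forward; pixel columns grow to the right and rows downward; lengths in mm; the calibration is good to about 2 mm. A picture is of the moment at which its call begins: read the wrist's pose just before it. camera_model takes no time and is no camera call; for the wrist camera it gives the pose at the moment of the call.
- sign_off(): hands the job in, once; it reports no verdict.
Trained networks look in the newest picture that a camera, given by its name, has taken for a name from the list of things; names that differ only in an ending like _2 or _b are one class to them, and where a whole thing is asked for, a point or a joint stands for the part that bears it (a point fixed in the world has none). Each returns a list of dicts, best first, with "p" (0 to 1); they miss things now and then, are a little off and sometimes report something else, mostly with a low value. They report only what shows in the picture. A call takes as long as a camera call.
- search_frame(thing, camera): "position" ([column, row] in pixels, amid what is visible of it).
The state is a dict: "t": time; "joint_pos": joint angles; "qd": joint speeds; "joint_torque": joint torques, N m; "tool_pos": TCP position; "ee_rot": TCP orientation; "force": force on the tool from outside, world axes, zero at the start; "moment": the same for the moment, N m; "grip_width": finger opening in mm.
Only numpy, scipy, OpenCV 4.12 (cv2) and the standard library are available. Lean on these libraries where they do the work, as an engineer would, in place of code of your own. Each camera call takes 0.05 s, during which the arm holds its last target.

## Working session

There is one attempt and no reset: what is moved stays moved. The work goes in short steps, Python scripts to look and compute and a tool call to move; the robot and the scene stay as the last step left them, time stands still between calls to the robot, and variables do not carry over. Pictures are saved under pics/ and viewed, and the job is handed in when it is done.

Besides the shell and the picture viewer there is one more tool, called by a JSON object that holds its "fn" and its "kwargs", one argument or row to a line. apply_moves: Moves the arm, as the interface text tells. Its arguments: {"type":"object","properties":{"steps":{"type":"array"},"force":{"type":"number"}},"required":["steps"]}

```bash
mkdir -p pics; python3 - <<'E'
from plant import *
import cv2,numpy as np
s=observe();print(s)
for n in ["scene","top"]:
    im,d=capture(n);cv2.imwrite(f"pics/{n}0.png",im);np.save(f"{n}0.npy",d)
    m=camera_model(n);print(n,m)
    for t in ["latch_plate","press_pad","latch_pivot","tensioner_pivot","mallet_mid","gouge_mid","cleaning_stick_mid","grinder"]:
        print(t,search_frame(t,n)[:2])
print(observe()['t'])
E
```

```text
{'t': 0.0, 'joint_pos': array([ 1.08649423e+00,  5.28484047e-01,  1.43392343e+00, -2.21494254e-05,
        1.18138604e+00, -1.78522384e-01]), 'qd': array([ 0.00062782, -0.00199544,  0.00033008, -0.00275991, -0.00177962,
       -0.00016387]), 'joint_torque': array([-2.78651743e-03, -4.40046465e+01, -1.76594138e+01,  6.31056377e-02,
        5.84048009e-02, -1.71260003e-04]), 'tool_pos': array([187.79819329, 595.36263915, 232.55390824]), 'ee_rot': array([ 0.23836083,  1.55813849, -0.24165108]), 'force': array([ 0.71037421, -0.50849712,  1.45364958]), 'moment': array([-0.05608048, -0.05146587,  0.0080005 ]), 'grip_width': 87.14934516694495}
scene {'K': array([[504.08685155,   0.        , 273.71605415],
       [  0.        , 504.08685155, 207.48095404],
       [  0.        ,   0.        ,   1.        ]]), 'rvec': array([ 1.67867463,  2.05651781, -0.66361209]), 'tvec': array([  97.26672617, -335.26809518, 1497.01160095])}
latch_plate [{'position': [254.5, 234.2], 'p': 0.74}]
press_pad [{'position': [406.1, 238.1], 'p': 0.93}, {'position': [371.2, 246.3], 'p': 0.45}]
latch_pivot [{'position
[... 410 characters left out ...]
      [  0.        , 456.40590058, 214.10812437],
       [  0.        ,   0.        ,   1.        ]]), 'rvec': array([ 2.16247393, -2.13071424,  0.16906354]), 'tvec': array([   4.30768176,  612.86825639, 1189.18586969])}
latch_plate [{'position': [302.0, 209.7], 'p': 0.8}]
press_pad []
latch_pivot [{'position': [196.3, 243.2], 'p': 0.63}]
tensioner_pivot [{'position': [194.4, 242.8], 'p': 0.77}]
mallet_mid [{'position': [364.0, 173.1], 'p': 0.59}, {'position': [274.2, 172.6], 'p': 0.49}]
gouge_mid [{'position': [272.0, 173.7], 'p': 0.94}]
cleaning_stick_mid [{'position': [347.7, 242.0], 'p': 0.78}, {'position': [361.1, 173.0], 'p': 0.73}]
grinder [{'position': [196.9, 242.1], 'p': 0.86}]
0.9
```

View pics/scene0.png

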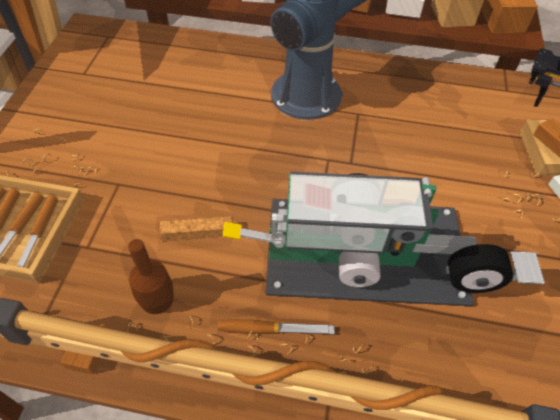

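View pics/top0.png

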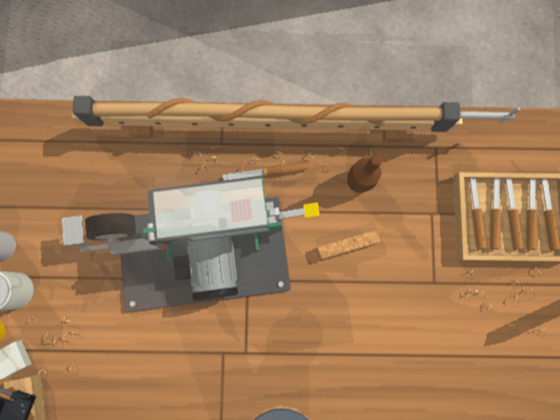

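The top view shows the grinder with its wheel to the left and its wheel side away from the robot. The yellow plate is at about (312,210), the red pad at about (240,210) under the guard, the stick at (348,243) and the mallet at (365,175). Next I'll measure.

```bash
cat > h.py <<'E'
from plant import *
import cv2,numpy as np
def unproj(n,uv,z,plane=None,m=None):
    m=m or camera_model(n);R=cv2.Rodrigues(m['rvec'])[0];K=m['K']
    r=np.linalg.inv(K)@np.array([uv[0],uv[1],1.0])
    if plane is not None:
        o=-R.T@m['tvec'];d=R.T@r
        return o+d*(plane-o[2])/d[2]
    return R.T@(r*z-m['tvec'])
def proj(n,P):
    m=camera_model(n);return cv2.projectPoints(np.array(P,float).reshape(-1,3),m['rvec'],m['tvec'],m['K'],None)[0].reshape(-1,2)
E
python3 - <<'E'
from h import *
for n in["top","scene"]:
    im=cv2.imread(f"pics/{n}0.png");d=np.load(n+"0.npy")
    b,g,r=[im[...,i].astype(int) for i in range(3)]
    mk=((r>180)&(g>150)&(b<60)).astype(np.uint8)
    k,l,st,c=cv2.connectedComponentsWithStats(mk)
    for i in range(1,k):
        if st[i,4]>30:
            ys,xs=np.where(l==i);z=np.median(d[l==i]);P=np.array([unproj(n,(x,y),d[y,x]) for x,y in zip(xs,ys)])
            print(n,st[i],c[i],'mean3d',P.mean(0).round(1),P.min(0).round(),P.max(0).round(),'plane154',unproj(n,c[i],0,154).round(1))
# depth cloud of the base plate in top
n="top";d=np.load("top0.npy");m=camera_model(n)
for uv in [(133,304),(281,285)]: print(uv,unproj(n,uv,0,10).round(1),unproj(n,uv,d[uv[1],uv[0]]).round(1))
for uv in [(123,312),(288,292),(150,190),(264,178),(270,232),(152,243),(240,210),(365,175),(348,243),(210,265),(187,250),(237,244),(240,172)]: print(uv,unproj(n,uv,d[uv[1],uv[0]]).round(1))
im=cv2.imread("pics/top0.png");cv2.imwrite("pics/tz.png",cv2.resize(im[150:330,100:400],None,fx=2.6,fy=2.6,interpolation=cv2.INTER_CUBIC))
E
```

```text
top [304 203  15  15 185] [311.15675676 209.71351351] mean3d [609.6 -64.7 148.1] [590. -81.  -4.] [653. -47. 162.] plane154 [608.6 -64.3 154. ]
scene [223 222  18  17 254] [231.31889764 229.90551181] mean3d [609.3 -66.8 150.1] [ 515. -115.   -1.] [629. -47. 160.] plane154 [611.8 -66.  154. ]
(133, 304) [366.8 404.7  10. ] [367.3 401.6  20.5]
(281, 285) [423.1   6.   10. ] [423.1   6.2  23.6]
(123, 312) [344.5 433.9  -1.2]
(288, 292) [404.3 -13.7  -5.3]
(150, 190) [624.2 296.9 291.8]
(264, 178) [723.6  58.4  -3.7]
(270, 232) [566.   38.3  24.7]
(152, 243) [516.7 311.7 198. ]
(240, 210) [583.4 100.3 290.7]
(365, 175) [ 706.8 -205.4  120.8]
(348, 243) [ 538.3 -173.9   32.9]
(210, 265) [469.7 182.8 137.5]
(187, 250) [514.  264.3  17.4]
(237, 244) [532.3 128.   19.5]
(240, 172) [ 7.393e+02  1.270e+02 -5.000e-01]
```

View pics/tz.png

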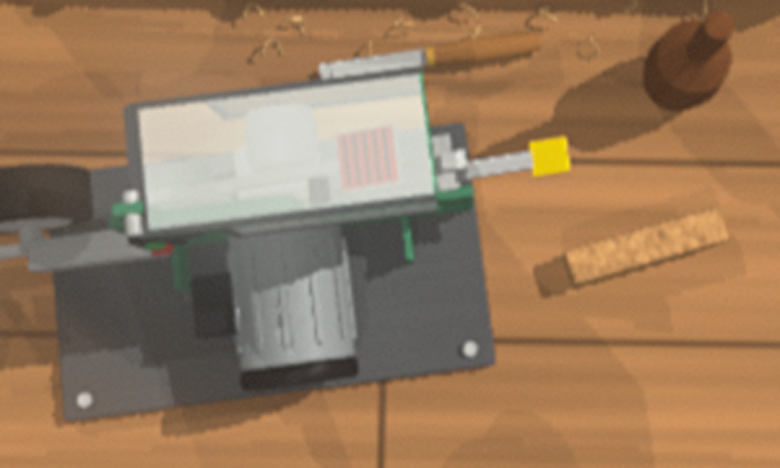

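```bash
python3 - <<'E'
from h import *
psi=0.140
X=np.array([np.cos(psi),np.sin(psi)]);Y=np.array([-np.sin(psi),np.cos(psi)])
im=cv2.imread("pics/top0.png")
pad=unproj("top",(241.5,210.4),0,280);print("pad",pad)
# guard top corners at z 290 (zoom px)
for q,g in [((140,108),(87,60)),((420,78),(87,-187)),((433,192),(-23,-187)),((150,232),(-23,60))]:
    P=unproj("top",(100+q[0]/2.6,150+q[1]/2.6),0,290)[:2]
    print(P.round(),"origin est",(P-g[0]*X-g[1]*Y).round(1))
pl=np.array([610,-65])
print("pivot",pl+95.7*Y)
s=observe();R=cv2.Rodrigues(s['ee_rot'])[0];print(R.round(3),s['t'])
im,d=capture("wrist");cv2.imwrite("pics/w0.png",im)
E
```

```text
pad [584.27149544  97.86871426 280.        ]
[621. 289.] origin est [543.5 217.3]
[651.  55.] origin est [538.5 228.1]
[554.  42.] origin est [550.8 230.7]
[517. 275.] origin est [548.5 218.7]
pivot [596.64572393  29.76367084]
[[ 0.     0.301  0.954]
 [ 0.     0.954 -0.301]
 [-1.     0.     0.   ]] 0.9
```

View pics/w0.png

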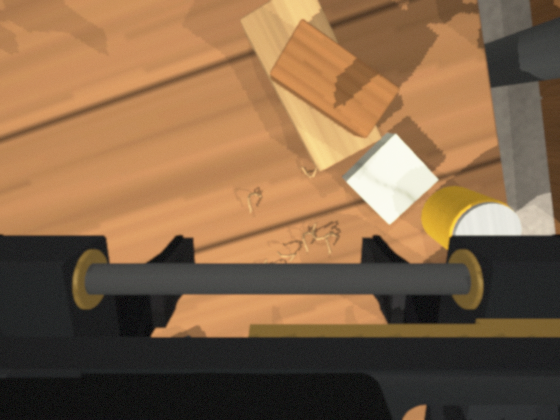

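{"fn": "apply_moves", "kwargs": {
  "steps": [
    [0, 0, 0, 60, -0.14],
    [0, 5, -20, 115, -0.28],
    [0, 35, -68, 127, -0.42],
    [0, 68, -120, 127, -0.56],
    [0, 101, -172, 127, -0.7],
    [0, 134, -224, 127, -0.84],
    [0, 167, -276, 127, -0.98],
    [0, 200, -328, 127, -1.125]
  ],
  "force": 30
}}

```text
t: 1.95
tool_pos: [388.9, 266.3, 360.9]
ee_rot: [1.11, 1.27, -1.108]
force: [1.7, 0.2, 0.5]
grip_width: 14.9
```

{"fn": "apply_moves", "kwargs": {
  "steps": [
    [0, 33, -50, 0, 0],
    [0, 66, -100, 0, 0],
    [0, 99, -150, 0, 0],
    [0, 132, -200, 0, 0],
    [0, 165, -250, 0, 0],
    [0, 198, -300, 0, 0],
    [0, 222, -340, 0, 0],
    [0, 222, -340, -60, 0]
  ]
}}

```text
t: 2.95
tool_pos: [615.8, -77.0, 304.5]
ee_rot: [1.111, 1.255, -1.101]
force: [0.3, -0.1, -1.3]
grip_width: 0.5
```

```bash
python3 - <<'E'
from h import *
s=observe();print(s['tool_pos'],s['force'],s['grip_width'],cv2.Rodrigues(s['ee_rot'])[0].round(3))
im,d=capture("scene");cv2.imwrite("pics/s1.png",im)
im,d=capture("top");cv2.imwrite("pics/t1.png",im)
p=s['tool_pos'];print(proj("scene",[p-[0,0,11]]),proj("top",[p-[0,0,11]]))
E
```

```text
[615.80556346 -76.98798191 304.48928504] [ 0.30771625 -0.11852028 -1.27085883] 0.5198374419531343 [[ 0.015  0.991  0.135]
 [-0.005  0.135 -0.991]
 [-1.     0.014  0.007]]
[[220.4373987  187.75406102]] [[321.93929836 196.32069956]]
```

View pics/s1.png

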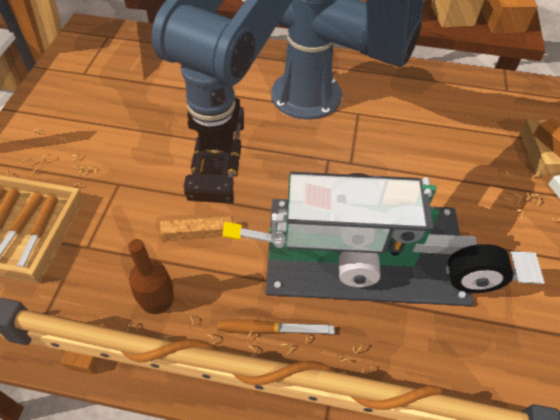

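View pics/t1.png

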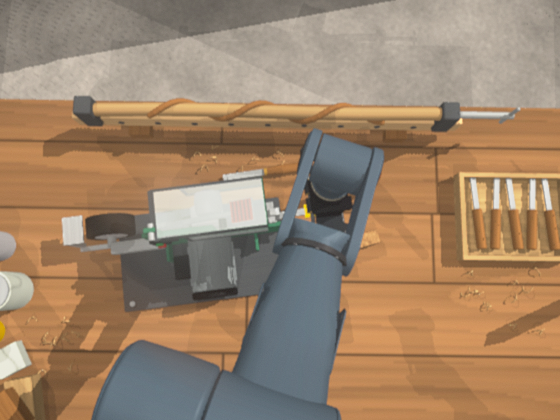

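The fingers stand shut above the plate (scene ~(215,195), plate at (232,230)), with the jaws across the machine and the body clear of the guard. Now down to just above the plate.

{"fn": "apply_moves", "kwargs": {
  "steps": [
    [0, 0, 0, -60, 0],
    [0, 0, 0, -115, 0],
    [0, 0, 0, -120, 0]
  ]
}}

```text
t: 3.42
tool_pos: [607.8, -70.7, 178.3]
ee_rot: [1.103, 1.28, -1.109]
force: [-0.4, -0.6, 0.6]
grip_width: 0.5
```

```bash
python3 - <<'E'
from h import *
im,d=capture("wrist");cv2.imwrite("pics/w2.png",im)
s=observe();print(s['tool_pos'],s['force'])
im,d=capture("scene");cv2.imwrite("pics/s2.png",cv2.resize(im[150:320,130:330],None,fx=3.5,fy=3.5))
E
```

```text
[609.64037221 -71.28418924 180.21604126] [0.56354467 0.09447064 0.07828215]
```

View pics/s2.png

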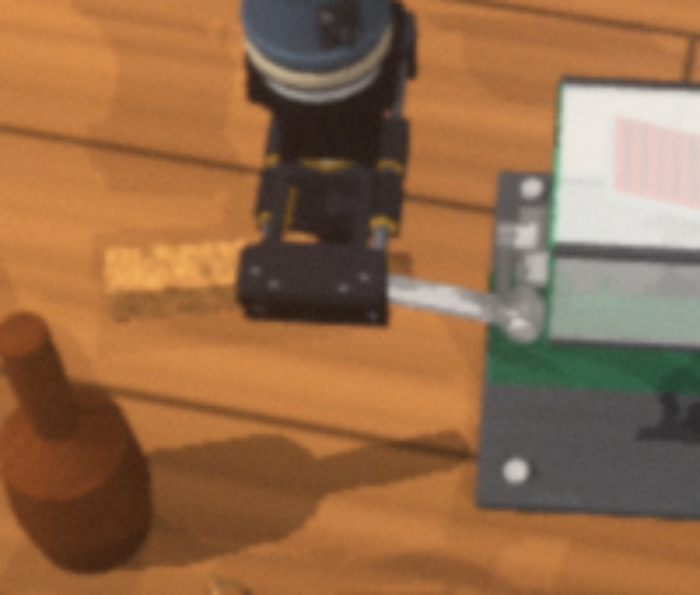

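View pics/w2.png

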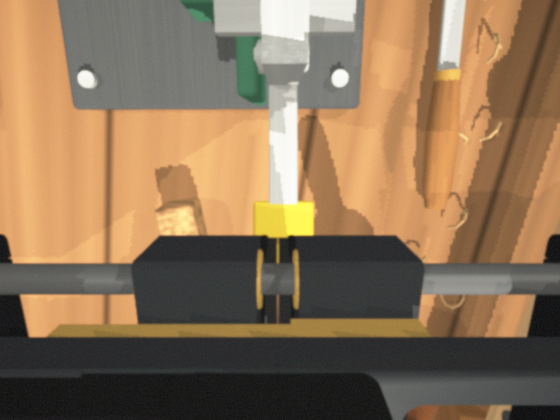

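Through the wrist camera the shut fingers are centred over the yellow plate (283,220), so I'll press.

{"fn": "apply_moves", "kwargs": {
  "steps": [
    [0, 0, 0, -15, 0],
    [0, 0, 0, -27, 0],
    [0, 0, 0, -38, 0],
    [0, 0, 0, -48, 0],
    [0, 0, 0, -56, 0],
    [0, 0, 0, -61, 0],
    [0, 0, 0, -63, 0],
    [0, 0, 0, -63, 0]
  ]
}}

```text
t: 4.53
tool_pos: [611.1, -71.5, 120.1]
ee_rot: [1.107, 1.27, -1.103]
force: [-1.0, 1.5, 16.9]
grip_width: 0.7
```

```bash
python3 - <<'E'
from h import *
s=observe();print(s['tool_pos'],s['force'])
im,d=capture("scene");cv2.imwrite("pics/s3.png",im)
E
```

```text
[611.11607425 -71.47016606 120.09042536] [-0.99067262  1.45403029 16.93023494]
```

View pics/s3.png

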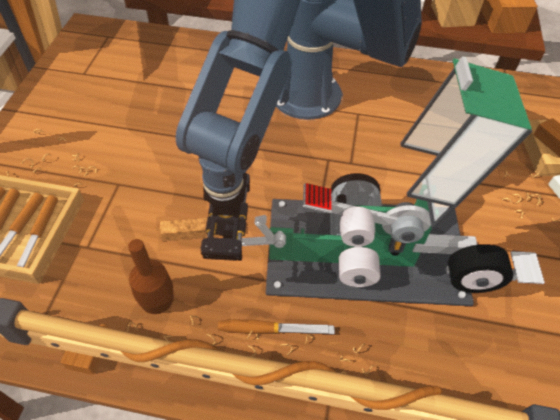

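The lever is at its stop: TCP z is 120 as predicted, with 17 N. The guard stands open and the red pad shows at (318,197). Releasing and lifting.

{"fn": "apply_moves", "kwargs": {
  "steps": [
    [0, 0, 0, 15, 0],
    [0, 0, 0, 35, 0],
    [0, 0, 0, 80, 0],
    [0, 0, 0, 140, 0],
    [0, 0, 0, 200, 0],
    [0, 0, 0, 227, 0],
    [0, 0, 0, 227, 0]
  ]
}}

```text
t: 5.45
tool_pos: [609.8, -71.5, 345.8]
ee_rot: [1.106, 1.272, -1.104]
force: [1.1, -0.2, -0.8]
grip_width: 0.6
```

```bash
python3 - <<'E'
from h import *
s=observe();print(s['tool_pos'],s['force'],s['t'])
for n in["top","scene"]:
    im,d=capture(n);cv2.imwrite(f"pics/{n}4.png",im)
    b,g,r=[im[...,i].astype(int) for i in range(3)]
    mk=((r>130)&(g<70)&(b<70)).astype(np.uint8)
    mk=cv2.morphologyEx(mk,cv2.MORPH_CLOSE,np.ones((5,5)))
    k,l,st,c=cv2.connectedComponentsWithStats(mk)
    for i in range(1,k):
        if st[i,4]>60:
            ys,xs=np.where(l==i);P=np.array([unproj(n,(x,y),d[y,x]) for x,y in zip(xs,ys)])
            print(n,st[i],c[i],np.median(P,0).round(1),np.percentile(P,3,axis=0).round(),np.percentile(P,97,axis=0).round(),unproj(n,c[i],0,280).round(1))
E
```

```text
[609.79870718 -71.46283054 345.76496996] [ 1.11584405 -0.17412548 -0.83259996] 5.45
top [230 199  22  23 408] [240.54901961 210.32598039] [584.4  99.4 279.9] [563.  79. 272.] [606. 122. 287.] [584.4 100.  280. ]
scene [526  34  16  14 144] [533.79861111  39.90972222] [-487.2  716.6  -40.1] [-515.  692.  -45.] [-457.  740.  -35.] [ 15.6 534.7 280. ]
scene [306 184  26  25 531] [318.10734463 195.96045198] [587.5  98.3 279.9] [564.  76. 273.] [610. 120. 287.] [587.6  98.2 280. ]
scene [132 269  13  21  91] [138.96703297 279.32967033] [ 741.4 -221.7  118.3] [ 721. -241.  108.] [ 754. -212.  126.] [ 815.4 -160.6  280. ]
```

View pics/top4.png

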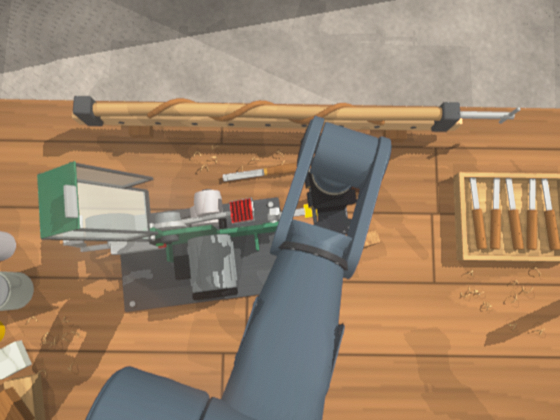

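View pics/scene4.png

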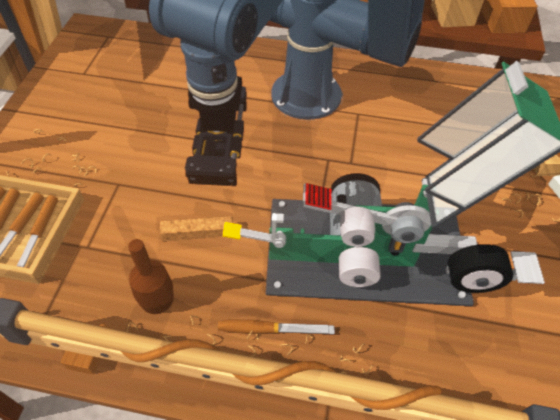

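The latch is back up and the guard is open. The pad centre is at (586,99,280), and the top view, scene view and the given height agree. Moving above it.

{"fn": "apply_moves", "kwargs": {
  "steps": [
    [0, -8, 58, 0, 0],
    [0, -16, 114, 0, 0],
    [0, -24, 160, 0, 0],
    [0, -24, 168, -10, 0],
    [0, -24, 168, -35, 0],
    [0, -24, 168, -40, 0],
    [0, -24, 168, -40, 0]
  ]
}}

```text
t: 6.42
tool_pos: [585.7, 95.2, 303.1]
ee_rot: [1.105, 1.274, -1.108]
force: [-0.5, 0.2, 1.1]
grip_width: 0.5
```

```bash
python3 - <<'E'
from h import *
s=observe();print(s['tool_pos'],s['force'])
im,d=capture("wrist");cv2.imwrite("pics/w5.png",im)
im,d=capture("scene");cv2.imwrite("pics/s5.png",im)
E
```

```text
[585.70920778  95.18839452 303.11161475] [-0.50732613  0.22938277  1.08917782]
```

View pics/w5.png

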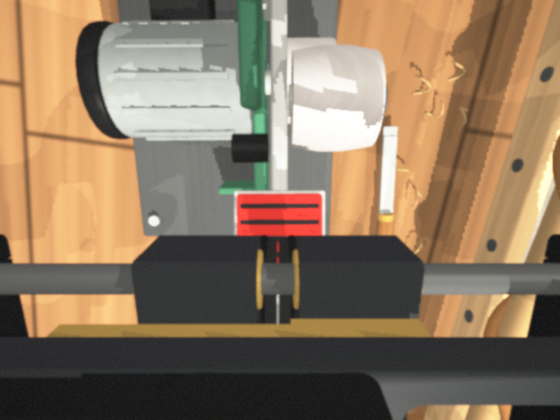

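View pics/s5.png

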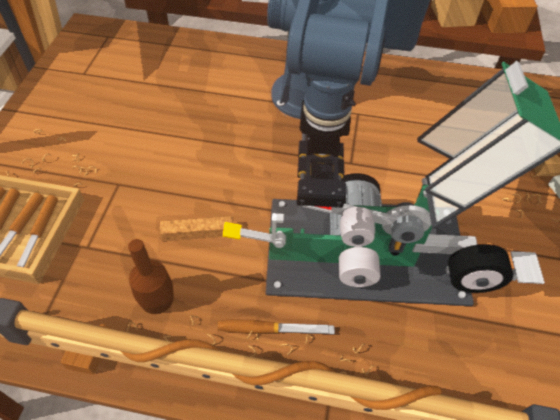

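The fingers are centred over the red pad (wrist view, pad at about (280,215)) and the guard is clear. I'll press along the pad's arc.

{"fn": "apply_moves", "kwargs": {
  "steps": [
    [0, 0, 0, -18, 0],
    [0, 0, -1, -38, 0],
    [0, 0, -2, -56, 0],
    [0, 1, -4, -72, 0],
    [0, 1, -5, -86, 0],
    [0, 1, -6, -98, 0],
    [0, 1, -7, -108, 0],
    [0, 1, -8, -114, 0]
  ]
}}

```text
t: 7.52
tool_pos: [590.7, 85.9, 195.1]
ee_rot: [1.108, 1.263, -1.101]
force: [-1.8, -1.4, 17.5]
grip_width: 0.4
```

{"fn": "apply_moves", "kwargs": {
  "steps": [
    [0, 0, 0, -5, 0],
    [0, 0, -1, -9, 0],
    [0, 0, -1, -12, 0],
    [0, 0, -1, -12, 0]
  ]
}}

```text
t: 8.02
tool_pos: [590.5, 87.3, 183.8]
ee_rot: [1.111, 1.265, -1.099]
force: [-2.8, 1.5, 18.1]
grip_width: 0.7
```

{"fn": "apply_moves", "kwargs": {
  "steps": [
    [0, 0, 0, -2, 0],
    [0, 0, 0, -4, 0],
    [0, 0, 0, -4, 0],
    [0, 0, 0, -4, 0]
  ]
}}

```text
t: 8.52
tool_pos: [590.5, 87.9, 180.5]
ee_rot: [1.112, 1.266, -1.098]
force: [-2.8, 2.9, 20.2]
grip_width: 0.4
```

```bash
python3 - <<'E'
from h import *
s=observe();print(s['tool_pos'],s['force'],s['t'])
im,d=capture("scene");cv2.imwrite("pics/s6.png",im)
im,d=capture("wrist");cv2.imwrite("pics/w6.png",im)
im,d=capture("top");cv2.imwrite("pics/t6.png",im)
s=observe();print(s['tool_pos'],s['force'],s['t'])
E
```

```text
[590.46636097  87.85455139 180.48027364] [-2.79854574  2.86200108 20.23015983] 8.525
[590.4314627   87.90053326 180.4557003 ] [-2.35894366  4.02859972 20.64816008] 8.675
```

View pics/s6.png

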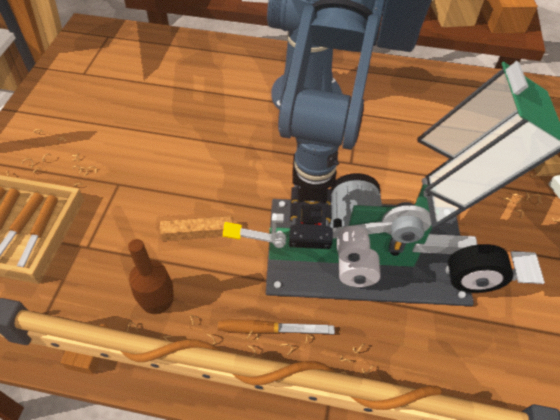

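View pics/w6.png

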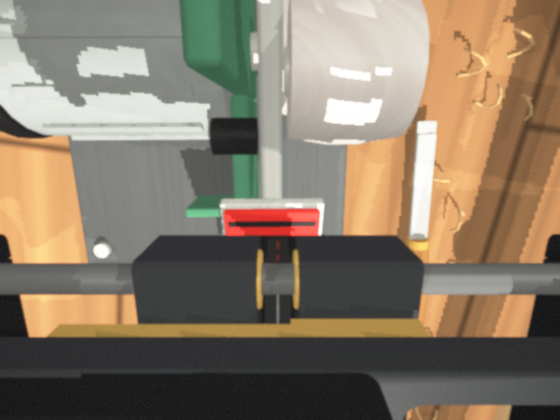

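Not clearly on the stop yet, because the TCP followed the command. A little more.

{"fn": "apply_moves", "kwargs": {
  "steps": [
    [0, 0, 0, -2, 0],
    [0, 0, 0, -3, 0],
    [0, 0, 0, -3, 0],
    [0, 0, 0, -3, 0]
  ]
}}

```text
t: 9.18
tool_pos: [590.5, 88.0, 180.0]
ee_rot: [1.112, 1.265, -1.097]
force: [-7.6, 3.3, 33.8]
grip_width: 0.6
```

It's on the stop now: force rose by 13 N for 0.5 mm. I'll ease the push a little, staying on the stop.

{"fn": "apply_moves", "kwargs": {
  "steps": [
    [0, 0, 0, 1, 0],
    [0, 0, 0, 1, 0],
    [0, 0, 0, 1, 0],
    [0, 0, 0, 1, 0]
  ]
}}

```text
t: 9.68
tool_pos: [590.5, 88.0, 180.1]
ee_rot: [1.112, 1.265, -1.098]
force: [-5.7, 3.6, 29.1]
grip_width: 0.4
```

```bash
python3 - <<'E'
from h import *
for n in ["top","scene"]:
    im,d=capture(n);cv2.imwrite(f"pics/{n}7.png",im)
s=observe();print(s['tool_pos'],s['force'],s['t'])
a=cv2.imread("pics/scene4.png");b=cv2.imread("pics/scene7.png")
cv2.imwrite("pics/z7.png",cv2.resize(b[160:310,200:440],None,fx=3.2,fy=3.2))
E
```

```text
[590.50738877  87.95085526 180.12884692] [-6.07695113  2.60825431 29.60037237] 9.775
```

View pics/z7.png

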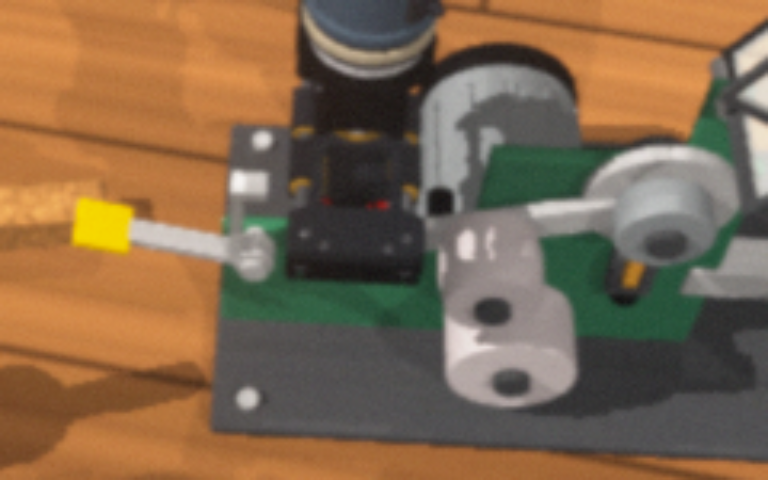

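View pics/top7.png

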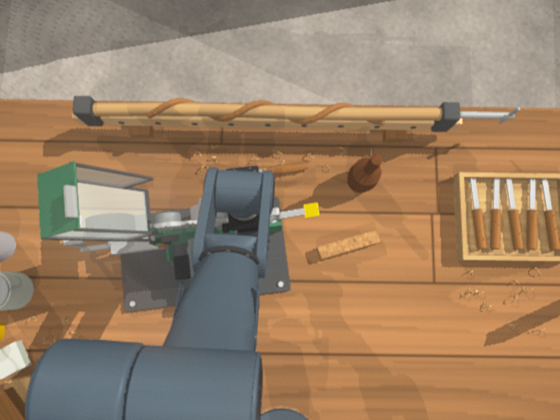

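The arm is at the bottom, the guard is open, the latch is back at rest, and the loose tools haven't moved. Handing in while still holding.

```bash
python3 -c "
from plant import *
print(sign_off()); s=observe(); print(s['t'],s['tool_pos'],s['force'])"
```

```text
the job is handed in; nothing more can be done
None
the job is handed in; nothing more can be done
```

The guard is open, and the tensioner arm is at the bottom of its travel with the closed fingers still holding it there. The job was handed in at about 9.8 s of the 48 s.

- **Latch:** I pressed the yellow lever to its stop, reading TCP z 120 mm with 17 N of push. I then lifted off. The guard flipped fully open, and the pictures show the lever back at rest.
- **Tensioner:** I pushed the red pad down to the stop. The TCP settled at z 180 mm, close to the expected 182 mm, and force rose 13 N for the last 0.5 mm. I then eased to a hold of about 29 N, against the 17 N the spring needs.
- **Other things:** the mallet and the cleaning stick show unmoved in the last top picture. The gouge was partly hidden by the arm there, but it was in place in the scene picture taken about a second earlier, just before the last few millimetres of push.
- **Not checked:** I never saw or felt the ratchet click itself; I infer it because the stop lies well past 0.45 rad. The hold also shows a side force of about 6 N in x, which I took to be friction on the pad.

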